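# Hold the spread circlip at the shaft groove

## Task

Take the red circlip pliers off their wire rack by the handles and squeeze them fully, so that the brass-coloured circlip on their tips is spread wide. Slide the spread ring square down over the upright shaft of the green gearmotor until it is level with the groove just above the thrust washer, with the ring's gap over the keyway so that the key can still be drawn. Do not let the ring spring shut on the shaft and do not press hard on the gearmotor: I want to check it before it snaps in, so finish holding the pliers there, squeezed and still, and leave the oil bottle, the screwdriver and the hex key alone.

Things in the scene. Friction and masses are not known exactly. Their poses are not given: they have to be found in the camera images.
- circlip_pliers: External circlip pliers with red handles, 155 mm long, hanging nose down in the rack, a brass-coloured circlip (snap ring) on their two pin tips, where it stays; about 190 g. Origin on the rivet. z points up along the handles, y across the handles, x away from the ring: the ring reaches 35 mm to -x of the pins. Squeezing the handles together (along y) parts the tips and spreads the ring.
- handles (a point): Middle of the handles, 66 mm above the rivet (pliers' +z): the place to grip, fingers on the two outer sides of the handles (along the pliers' y). There the handles measure about 60 mm over their outer sides when at rest and 41 mm when fully squeezed (then parallel); each is 14 mm wide (x), grippable 40 to 92 mm above the rivet, where they end.
- ring_center (a point): Centre of the fully spread circlip, fixed in the pliers 60 mm below the rivet, at the ring's mid-plane. Ring flat, normal to the pliers' z, 2 mm thick. Bore 27.9 mm at rest (does not pass the shaft), about 34 mm fully spread; outside then 41 mm, lugs 25 mm from the centre. Pins end 2.5 mm below the mid-plane; jaws begin 14 mm above it, so they clear the shaft end by 4 mm when the ring is at the groove.
- ring_gap (a point): Middle of the ring's gap, between the two lugs with the pins, directly under the rivet (60 mm below it), to +x of the ring's centre.
- pliers_spread (a joint): Turn of each handle: 0 = at rest, 0.15 rad = fully squeezed against the stop, ring fully spread. The return spring asks about 3 N on each handle at the grip place to begin and about 9 N at the stop; grip with 20 N or more to reach and keep it. Released, the handles spring apart.
- rack: Fixed rack: wooden base 120 x 90 x 14 mm, upright 124 mm high at +x 40 mm, two rods 7 mm thick at height 105 mm, 38 mm apart, from the upright to x -24 mm (open end). Origin under the base centre. The pliers hang above it, turned like it, shoulders on the rods between 2.5 mm collars. The ring below is wider than the rods' gap: lift 10 to 15 mm, then draw out 60 mm or more along the rack's -x.
- gearmotor: Green gearbox 124 x 100 mm on the bench (fixed) with a grey motor reaching 137 mm to its -y side and an aluminium V-belt pulley 80 mm across on its upright output shaft. Origin on the bench under the shaft's axis, z up; x points to the side of the keyway. Its highest point is the shaft end.
- groove (a point): On the shaft's axis, at the middle of the circlip groove (3 mm wide, dark), 87.5 mm above the bench, 2.5 mm above the top face of the steel thrust washer (38 mm across, 4 mm thick) that lies on the pulley. The shaft is 30 mm in diameter.
- shaft_end (a point): Centre of the shaft's upper end face, 97.5 mm above the bench; the end is chamfered from 30 mm to 23 mm diameter over the last 4 mm.
- keyway (a point): Middle of the mouth of the keyway (dark slot 8 mm wide, open at the shaft end), on the shaft's skin at the height of the groove.
- oil_bottle: Bystander: standing amber oil bottle with a red nozzle, 59 mm across, 183 mm tall. Origin at its foot.
- screwdriver: Bystander: screwdriver with a dark red handle, 196 mm long, lying on the bench.
- hex_key: Bystander: dark hex key, 114 x 34 mm, lying on the bench.
There are look-alikes about, which are no part of the job. Of the things like the rack, leave any that is blue; of the rest the larger one is meant.

How it is judged:
By the outcome, as a careful person would: the job done as asked, in the order asked, and still so for the second after the job is handed in, while the arm keeps its last pose, push and grip.
It also fails if it takes over 37 s, if anything falls off the work surface, if the arm or the gripper's body presses on something with over 40 N, if the wrist force passes 120 N, or if a joint passes its speed limit or range.

## Robot

A 6-joint arm with a two-finger parallel gripper is mounted at the origin on a cart in front of the work surface, level with it; the furniture and walls round the work are solid. World frame = base frame: x ahead of the robot, y to its left, z up, the work surface at z = 0. Lengths are in m, angles in rad, forces in N, time in s.
With the tool pointing down it reaches from about 0.275 to 0.975 m from the base axis. Payload 8.4 kg.
Tool frame: the origin (TCP) lies midway between the tips of the shut fingers; the grasp point (between the pads) lies 19 mm behind it (ctrl.hold_point_z is the distance from the TCP to the grasp point, in m); z points along the fingers, y is the line along which they close (so a half turn about z gives the same grasp; the last joint's range is limited). The gripper opens to 92 mm and grips with 3 to 60 N. Pads are 20 mm wide; open, the fingers measure 128 mm over their backs; the gripper's body (75 mm by 189 mm) begins 69 mm behind the grasp point.
Start: joints at [1.236, 0.353, 1.633, -0, 1.155, -0.002], TCP at [0.204, 0.591, 0.215] pointing down, gripper open.
Joint ranges: [-2.63, 2.63], [-0.92, 2.1], [0.06, 2.66], [-1.3, 4.44], [0, 2.69], [-3.02, 3.02]. Speed limits (rad/s): [2.22, 2.22, 2.79, 3.14, 3.14, 3.14].

## Interface

Orientations are given as a unit quaternion [w, x, y, z].
In Python, from bench import ctrl gives the robot as it stands.
- The arm moves only by the tool carry_out, never from a script. Its argument "increments" is a list of rows, each a list of 6 numbers: the shift along the tool's x, y, z in units of 40 mm (1.0 is 40 mm), then the turn, a rotation vector about the tool's x, y, z in units of 6 degrees (1.0 is 6 degrees). In form: [[dx, dy, dz, rx, ry, rz], ...]. A call has 1 to 12 rows; each row is the pose to reach, as a shift and turn from the pose commanded when the call began, along the tool's axes at that moment; what a row does not reach only later rows make up. A row lasts 1/10 s, in which the tool goes at most 50 mm and 8.59 degrees, less where a joint would pass 70% of its speed; a pose out of reach is approached as far as the arm can. A call with a gripper value outside its range is refused whole. "hand" is the finger opening in mm, from 0 to 91.9, set as the call begins (left out, the last holds). The fingers move at their own pace and stop on an object; "grip_force" is the grip in N (left out, the last holds). Time passes only in rows, so rows that repeat a pose let the fingers close. It gives the time, the measured TCP pose, the force, the opening and the grip force at its end, in the units of the state.
- ctrl.observe(): the state, without advancing time (a new reading comes with each control period).
- ctrl.capture(name): name is "scene" or "top"; returns (picture, depth): 420x560x3 uint8, red, green, blue; 420x560 float32, m along the optical axis (not along the pixel's ray), 0 where there is no reading.
- ctrl.camera_info(name): a dict with "mtx" (3x3 intrinsics, pixels), "k1" (the pictures are not rectified: a ray, as slopes to the right and down, at radius r is drawn at 1 + k1 r^2 times it, then the intrinsics apply), "R" (3x3) and "t" (3): a world point X has camera coordinates R X + t. Camera axes: x right, y down, z forward; pixel columns grow to the right and rows downward; lengths in m; the calibration is good to about 2 mm. A picture is of the moment at which its call begins. camera_info takes no time and is no camera call.
- ctrl.job_done(): hands the job in; it is judged then, once.
The state is a dict: "t": time; "joints": joint angles; "joint_velocities": joint speeds; "tau": joint torques, N m; "tcp_pos": TCP position; "tcp_rot": TCP orientation; "contact_force": force on the tool from outside, world axes, zero at the start; "moment": the same for the moment, N m; "finger_gap": finger opening in m; "gripper_force": force on a finger pad.
Only numpy, scipy, OpenCV 4.12 (cv2) and the standard library are available. Lean on these libraries where they do the work, as an engineer would, in place of code of your own. Each camera call takes 0.05 s, during which the arm holds its last target. There are 200 camera calls.

## Working session

There is one attempt and no reset: what is moved stays moved. The work goes in short steps, Python scripts to look and compute and a tool call to move; the robot and the scene stay as the last step left them, time stands still between calls to the robot, and variables do not carry over. Pictures are saved under pics/ and viewed, at most 10 in all, crops included, and the job is handed in when it is done.

Besides the shell and the picture viewer there is one more tool, called after ">>>" as name(argument=value, ...), one argument or row to a line, values as JSON. carry_out: Moves the arm, as the interface text tells. Its arguments: {"type":"object","properties":{"increments":{"type":"array","items":{"type":"array","items":{"type":"number"}}},"hand":{"type":"number"},"grip_force":{"type":"number"}},"required":["increments"]}

```bash
mkdir -p pics
cat > h.py <<'E'
import numpy as np, cv2
from bench import ctrl
from scipy.spatial.transform import Rotation as Ro
def cloud(name):
    p,d=ctrl.capture(name); c=ctrl.camera_info(name)
    h,w=d.shape; v,u=np.mgrid[0:h,0:w]
    K=np.array(c['mtx']); 
    s=cv2.undistortPoints(np.stack([u,v],-1).reshape(-1,1,2).astype(float),K,np.array([c['k1'],0,0,0.])).reshape(h,w,2)
    X=np.dstack([s*d[...,None],d])
    W=(X-np.array(c['t']))@np.array(c['R'])
    W[d==0]=np.nan
    return p,d,W
E
python3 - <<'E'
from h import *
for n in('scene','top'):
    p,d,W=cloud(n); cv2.imwrite(f'pics/{n}0.png',p[...,::-1]); np.savez(f'{n}0.npz',p=p,d=d,W=W)
    c=ctrl.camera_info(n); print(n,c['mtx'],c['k1'],-np.array(c['R']).T@np.array(c['t']))
o=ctrl.observe(); print(o); print(ctrl.hold_point_z)
E
```

```text
scene [[453.88162596   0.         284.06763732]
 [  0.         453.88162596 200.04955033]
 [  0.           0.           1.        ]] -0.0022715459710032355 [-0.17343193 -0.6119063   0.55209742]
top [[397.14739479   0.         275.47837588]
 [  0.         397.14739479 210.39422458]
 [  0.           0.           1.        ]] 0.00506548234104186 [ 0.52525242 -0.05915409  1.23006149]
{'t': 0.1, 'joints': array([ 1.23560488e+00,  3.53558405e-01,  1.63404791e+00, -1.08734369e-05,
        1.15517907e+00, -2.41201942e-03]), 'joint_velocities': array([ 0.00068946, -0.00127024, -0.00166634,  0.0008653 , -0.00035342,
       -0.0017175 ]), 'tau': array([ 4.24065638e-04, -5.94904411e+01, -3.34927332e+01,  6.99280109e-02,
        1.83482916e-02, -4.93579705e-05]), 'tcp_pos': array([0.20403794, 0.59029985, 0.21395662]), 'tcp_rot': array([-9.52883136e-05,  1.65620813e-01,  9.86189328e-01, -5.88725000e-04]), 'contact_force': array([ 0.43703784, -0.4622203 ,  0.14264055]), 'moment': array([0.05198003, 0.0376461 , 0.01323183]), 'gripper_force': 0.0, 'finger_gap': 0.0920986061810122}
0.0187
```

View pics/scene0.png

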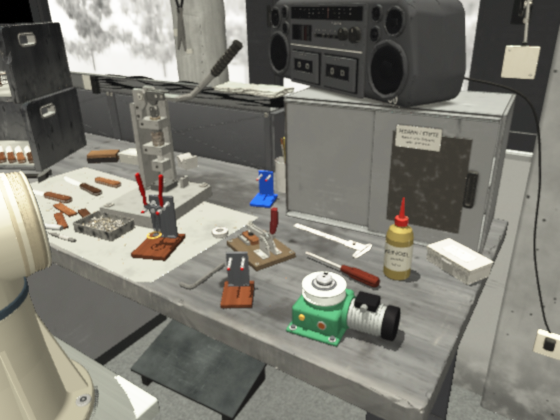

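View pics/top0.png

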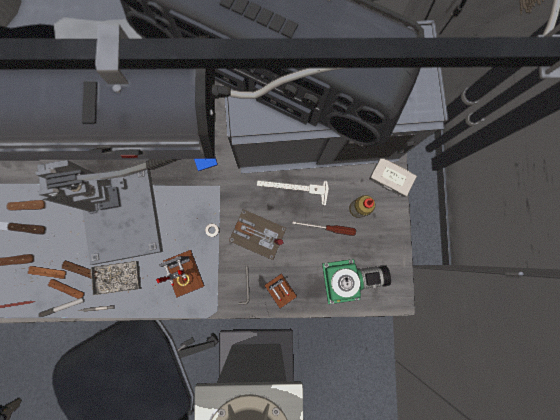

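Candidates for the rack: large brown one with the red pliers (scene 160,240; top 180,273), small empty brown one (scene 238,280; top 280,290), and a blue one (scene 263,190; top 205,163). I choose the large brown one carrying the pliers. There is only one gearmotor (scene 335,305; top 343,282). Next is a close crop of both.

Run:
```python
from h import *
def crop(n,x0,x1,y0,y1,f):
    p=np.load(n+'0.npz')['p'][y0:y1,x0:x1,::-1]; return cv2.resize(p,None,fx=f,fy=f,interpolation=cv2.INTER_CUBIC)
a=crop('scene',120,200,160,265,3.8);b=crop('top',145,215,240,305,5)
c=crop('top',310,400,250,310,4.4)
im=np.zeros((600,800,3),np.uint8)
im[:a.shape[0],:a.shape[1]]=a; im[:b.shape[0],310:310+b.shape[1]]=b; im[330:330+c.shape[0],310:310+c.shape[1]]=c
cv2.imwrite('pics/crop1.png',im)
for n in('scene','top'):
    z=np.load(n+'0.npz');p=z['p'].astype(int);W=z['W'];r,g,bl=p[...,0],p[...,1],p[...,2]
    ok=(np.isfinite(W[...,2]))
    def rep(nm,m):
        v,u=np.where(m); Q=W[m]; print(n,nm,len(Q),'px',u.min(),u.max(),v.min(),v.max(),'med',np.median(Q,0).round(4),'min',Q.min(0).round(4),'max',Q.max(0).round(4)) if len(Q) else print(n,nm,0)
    box=ok&(W[...,0]>.2)&(W[...,0]<.55)&(W[...,1]>.05)&(W[...,1]<.4)
    rep('redhandle',box&(r>120)&(g<60)&(bl<70)&(W[...,2]>.12))
    rep('ring',box&(r>150)&(g>110)&(bl<110)&(r-bl>60)&(W[...,2]>.02))
    rep('rodsheight',box&(W[...,2]>.095)&(W[...,2]<.13)&(abs(r-g)<40))
    gm=ok&(W[...,0]>.2)&(W[...,0]<.55)&(W[...,1]<-.1)&(W[...,1]>-.5)
    rep('shaft top',gm&(W[...,2]>.092)&(W[...,2]<.105))
    rep('green',gm&(g>r+30)&(g>bl+20))
    if n=='top':
        # rack base outline
        m=box&(W[...,2]>.008)&(W[...,2]<.022)&(r-bl>40); rep('base',m)
        print(cv2.minAreaRect(W[m][:,:2].astype(np.float32)))
        m=gm&(g>r+30)&(g>bl+20); print('green rect',cv2.minAreaRect(W[m][:,:2].astype(np.float32)))
        m=gm&(W[...,2]>.06)&(W[...,2]<.08); rep('pulley',m); print(cv2.minEnclosingCircle(W[m][:,:2].astype(np.float32)))
        m=gm&(W[...,2]>.0915)&(W[...,2]<.105);print(cv2.minEnclosingCircle(W[m][:,:2].astype(np.float32)),np.percentile(W[m][:,2],[5,50,95]))
```

```text
scene redhandle 128 px 136 161 174 205 med [0.4673 0.2113 0.16  ] min [0.4582 0.1604 0.1201] max [0.512  0.2215 0.1947]
scene ring 31 px 147 161 231 238 med [0.4586 0.1804 0.0446] min [0.4449 0.17   0.0253] max [0.5009 0.2345 0.0464]
scene rodsheight 395 px 141 174 195 215 med [0.5017 0.1928 0.1112] min [0.4478 0.1652 0.0953] max [0.5287 0.2377 0.1292]
scene shaft top 136 px 316 332 273 282 med [ 0.4426 -0.2863  0.0963] min [ 0.4303 -0.2996  0.092 ] max [ 0.4595 -0.2707  0.0988]
scene green 1961 px 286 354 289 345 med [ 0.4019 -0.3041  0.0382] min [ 0.3791 -0.3409 -0.0027] max [ 0.4993 -0.207   0.0789]
top redhandle 21 px 156 180 270 282 med [0.4848 0.1714 0.1945] min [0.4653 0.1655 0.1905] max [0.4949 0.2264 0.1975]
top ring 28 px 177 188 275 285 med [0.4562 0.1932 0.045 ] min [0.4469 0.174  0.0202] max [0.4758 0.2069 0.0508]
top rodsheight 242 px 159 185 256 283 med [0.5013 0.2034 0.1139] min [0.4571 0.17   0.097 ] max [0.5312 0.2395 0.1283]
top shaft top 82 px 342 351 278 288 med [ 0.4491 -0.2812  0.0966] min [ 0.435 -0.295  0.092] max [ 0.4628 -0.2681  0.1013]
top green 606 px 323 363 259 303 med [ 0.4591 -0.266   0.0471] min [ 0.384  -0.3381  0.0006] max [ 0.5151 -0.2281  0.0671]
top base 698 px 163 203 250 296 med [0.464  0.1832 0.0139] min [0.4125 0.1355 0.0081] max [0.5493 0.2558 0.0215]
((0.4804670214653015, 0.19555291533470154), (0.11664057523012161, 0.08659131079912186), 20.706775665283203)
green rect ((0.4489133059978485, -0.2839224636554718), (0.12279126048088074, 0.1033497080206871), 7.535771369934082)
top pulley 531 px 283 390 269 296 med [ 0.4562 -0.3393  0.0737] min [ 0.411 -0.416  0.06 ] max [ 0.4875 -0.1027  0.08  ]
((0.45189395546913147, -0.259166419506073), 0.157396137714386)
((0.44868749380111694, -0.2820513844490051), 0.014993289485573769) [0.0925826  0.09657448 0.1001719 ]
```

View pics/crop1.png

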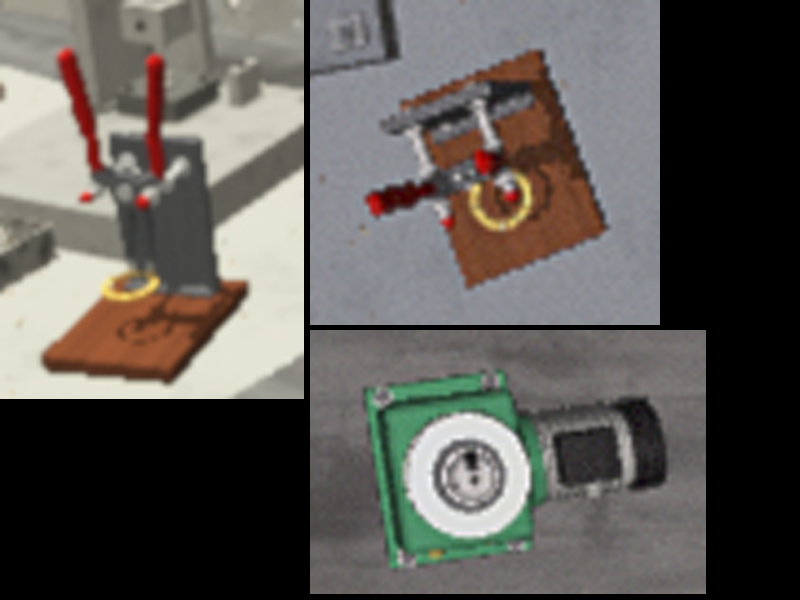

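The crop confirms it: red pliers with the brass ring hanging in the large brown rack, upright on the far side and the ring towards the robot. The gearmotor shaft is at top ≈(346,282), with the dark keyway slot pointing up in the picture. Next I refine the yaws and centres.

Run:
```python
from h import *
from scipy.optimize import least_squares
D={n:np.load(n+'0.npz') for n in('scene','top')}
yaw=np.radians(20.7)
for n,z in D.items():
    p=z['p'].astype(int);W=z['W'];r,g,b=p[...,0],p[...,1],p[...,2]; ok=np.isfinite(W[...,2])
    box=ok&(W[...,0]>.4)&(W[...,0]<.57)&(W[...,1]>.11)&(W[...,1]<.28)
    red=(r>110)&(g<60)&(b<70)&box
    Q=W[red&(W[...,2]>.125)]
    c,s=np.cos(yaw),np.sin(yaw)
    loc=lambda Q:np.c_[Q[:,0]*c+Q[:,1]*s,-Q[:,0]*s+Q[:,1]*c,Q[:,2]]
    o=loc(np.array([[.4805,.1956,0]]))[0]; L=loc(Q)-o
    for sg in(1,-1):
        A=L[L[:,1]*sg>0 if True else 0]
        if len(A):
            print(n,'handle',sg,len(A),'med',np.median(A,0).round(4),'zmax',A[:,2].max().round(4))
            T=A[A[:,2]>A[:,2].max()-.008]; print('   tip',T.mean(0).round(4))
            if n=='scene':
                k=np.polyfit(A[:,2],A[:,1],1); print('   y(z) line',k.round(3),'y at .1715',np.polyval(k,.1715).round(4),'x',np.polyfit(A[:,2],A[:,0],1).round(3))
    m=box&(W[...,2]>.03)&(W[...,2]<.06)&(r-b>50)&(g>90); R=loc(W[m])-o
    if len(R)>5:
        f=least_squares(lambda q:np.hypot(R[:,0]-q[0],R[:,1]-q[1])-q[2],[-.03,0,.017],loss='soft_l1',f_scale=.001); print(n,'ring',len(R),f.x.round(4),np.median(R[:,2]).round(4))
    # upright
    U=W[box&(W[...,2]>.03)&(W[...,2]<.12)&(abs(r-b)<25)&(r<110)]; Lu=loc(U)-o; Lu=Lu[(Lu[:,0]>.02)]
    if len(Lu)>20: print(n,'upright',len(Lu),np.percentile(Lu,[2,25,50,75,98],axis=0).round(3).tolist(), 'slope',np.polyfit(Lu[:,1],Lu[:,0],1).round(3))
    gm=ok&(W[...,0]>.35)&(W[...,0]<.55)&(W[...,1]<-.18)&(W[...,1]>-.46)
    green=gm&(g>r+25)&(g>b+15)
    for lo,hi in((-.003,.014),(.045,.06),(.055,.075)):
        G=W[green&(W[...,2]>lo)&(W[...,2]<hi)][:,:2].astype(np.float32)
        if len(G)>20: print(n,'green',lo,hi,len(G),[np.round(x,4) for x in cv2.minAreaRect(G)])
    M=W[gm&(W[...,1]<-.345)&(W[...,2]>.03)]
    print(n,'motor',len(M),M[:,2].max(),np.percentile(M[:,1],[1,99]),'axis slope', np.polyfit(M[:,1],M[:,0],1).round(3))
    for lo,hi in((.066,.08),(.078,.089),(.0915,.102)):
        P=W[gm&~green&(W[...,2]>lo)&(W[...,2]<hi)&(np.hypot(W[...,0]-.4487,W[...,1]+.282)<.045)]
        if len(P)>5: print(n,'band',lo,len(P),[np.round(x,4) for x in cv2.minEnclosingCircle(P[:,:2].astype(np.float32))],P.mean(0).round(4),np.median(P[:,2]).round(4))
    d=gm&(np.hypot(W[...,0]-.4487,W[...,1]+.282)<.018)&(W[...,2]>.085)
    v,u=np.where(d); gr=p[...].sum(2)//3; o5=np.argsort(gr[d])[:14]; print(n,'dark',[(int(u[i]),int(v[i]),int(gr[d][i]),*(W[d][i]-[.4487,-.282,0]).round(4).tolist()) for i in o5])
```

```text
scene handle 1 83 med [-0.0081  0.0229  0.1615] zmax 0.1942
   tip [-0.0079  0.0272  0.1909]
   y(z) line [0.134 0.001] y at .1715 0.0242 x [-0.031 -0.003]
scene handle -1 65 med [-0.0083 -0.0261  0.1616] zmax 0.1947
   tip [-0.0079 -0.0313  0.1917]
   y(z) line [-0.138 -0.004] y at .1715 -0.0278 x [-0.017 -0.006]
scene ring 45 [-0.0205 -0.0014  0.0159] 0.0449
scene upright 463 [[0.03, -0.033, 0.031], [0.033, -0.024, 0.048], [0.034, -0.014, 0.067], [0.035, 0.0, 0.091], [0.038, 0.025, 0.119]] slope [-0.003  0.034]
scene green -0.003 0.014 523 [array([ 0.4209, -0.2614]), array([0.1678, 0.0887]), np.float64(64.6607)]
scene green 0.045 0.06 728 [array([ 0.4453, -0.2896]), array([0.0991, 0.0989]), np.float64(9.5747)]
scene green 0.055 0.075 106 [array([ 0.4334, -0.3151]), array([0.043 , 0.0803]), np.float64(54.9202)]
scene motor 1488 0.07558163163870982 [-0.42240528 -0.34614643] axis slope [-0.133  0.393]
scene band 0.066 345 [array([ 0.4462, -0.2832]), np.float64(0.0415)] [ 0.4331 -0.2911  0.0748] 0.0789
scene band 0.078 734 [array([ 0.4465, -0.2842]), np.float64(0.0416)] [ 0.4398 -0.288
[... 1645 characters left out ...]
0.4491 -0.281   0.0815] 0.0811
top band 0.0915 83 [array([ 0.4487, -0.2821]), np.float64(0.015)] [ 0.4493 -0.2814  0.0966] 0.0966
top dark [(346, 278, 15, 0.0141, 0.0015, 0.0961), (346, 279, 25, 0.0116, 0.0024, 0.1), (346, 280, 41, 0.0086, 0.0017, 0.096), (347, 279, 43, 0.0114, -0.0011, 0.0968), (345, 278, 47, 0.014, 0.0036, 0.0924), (347, 278, 48, 0.014, -0.0017, 0.0942), (347, 280, 58, 0.0083, -0.002, 0.092), (345, 279, 68, 0.0113, 0.004, 0.0938), (347, 284, 73, -0.0025, -0.0004, 0.0977), (347, 281, 76, 0.0056, -0.0015, 0.0938), (346, 281, 76, 0.0061, 0.0028, 0.1011), (347, 283, 86, 0.0003, -0.0005, 0.0979), (346, 277, 88, 0.0164, -0.0006, 0.0858), (342, 285, 106, -0.0053, 0.0132, 0.0945)]
```

```bash
cat >> h.py <<'E'
def plan(pos,yaw_y):
    """one increment row to bring the TCP to pos, straight down, tool y at world angle yaw_y deg"""
    o=ctrl.observe(); q=o['tcp_rot']; R=Ro.from_quat([q[1],q[2],q[3],q[0]]).as_matrix()
    a=np.radians(yaw_y); y=np.array([np.cos(a),np.sin(a),0]); z=np.array([0,0,-1.]); T=np.c_[np.cross(y,z),y,z]
    dp=R.T@(np.array(pos)-o['tcp_pos'])/.04; rv=np.degrees(Ro.from_matrix(R.T@T).as_rotvec())/6
    print('row',np.r_[dp,rv].round(3).tolist()); ya=np.degrees(np.arctan2(R[1,1],R[0,1]))
    print('t',round(o['t'],2),'tcp',o['tcp_pos'].round(4),'yaw_y',ya.round(2),'tilt deg',np.degrees(R[:2,2]).round(2),'F',o['contact_force'].round(1),'gap',round(o['finger_gap'],4),'gf',round(o['gripper_force'],1),'j',o['joints'].round(2))
E
python3 - <<'E'
from h import *
plan([.48,.195,.235],110.7)
for n in('scene','top'):
    W=np.load(n+'0.npz')['W']; m=(W[...,2]>.13)&(W[...,0]>.25)&(W[...,0]<.7)&(W[...,1]>-.1)&(W[...,1]<.6)
    Q=W[m]; h,xe,ye=np.histogram2d(Q[:,0],Q[:,1],bins=[np.arange(.25,.71,.05),np.arange(-.1,.61,.05)]); print(h.astype(int))
E
```

```text
row [-9.749, -7.087, -0.518, -0.011, -0.004, -6.628]
t 0.1 tcp [0.204  0.5903 0.214 ] yaw_y 70.93 tilt deg [-0.02 -0.06] F [ 0.4 -0.5  0.1] gap 0.0921 gf 0.0 j [ 1.24  0.35  1.63 -0.    1.16 -0.  ]
[[  0   0   0   0   0   0   0   0   0   0   0   0   0   0]
 [  0   0   0   0   0   0   0   0   0   0   0   0   0   0]
 [  0   0   0   0   0   0   0   0   0   0   0   0   0   0]
 [  0   0   0   0   0   0   0   0   0   0   0   0   0   0]
 [  0   0   0   0   0 117 139   0   0   0   0   0   0   0]
 [  0   0   0   0   0   0   0   0   0   0   0   0   0   0]
 [ 30   0   0   0   0   0   0   0   0   0   0   0   0   0]
 [  0   0   0   0   0   0   0   0   0   0   0   0   0   0]
 [  0   0   0   0   0   0   0   0   0 254 868 464   0   0]]
[[   0    0    0    0    0    0    0    0    0    0    0    0    0    0]
 [   0    0    0    0    0    0    0    0    0    0    0    0    0    0]
 [   0    0    0    0    0    0    0    0    0    0    0    0    0    0]
 [   0    0    0    0    0    0    0    0    0    0    0    0    0    0]
 [   0    0    0    0    0   23   61    0    0    0    0    0    0    0]
 [   0    0    0    0    0    0    0    0    0    0    0    0    0    0]
 [  31    0    0    0    0    0    0    0    0    0    0    0    0    0]
 [   0    0    0    0   33    0    0    0    0    0    0    0    0    0]
 [   0    0 2171 2376 2420 2343 2288  326    0  155  606  262    0    0]]
```

>>> carry_out(
  increments=[
    [-0.6,-0.4,-0.2,0,0,-0.5],
    [-1.5,-1.1,-0.5,0,0,-1.2],
    [-2.5,-1.8,-0.6,0,0,-2.0],
    [-3.5,-2.5,-0.6,0,0,-2.8],
    [-4.5,-3.2,-0.6,0,0,-3.6],
    [-5.5,-4.0,-0.6,0,0,-4.4],
    [-6.5,-4.7,-0.6,0,0,-5.1],
    [-7.5,-5.4,-0.6,0,0,-5.8],
    [-8.5,-6.2,-0.55,0,0,-6.3],
    [-9.2,-6.7,-0.52,0,0,-6.6],
    [-9.6,-7.0,-0.52,0,0,-6.63],
    [-9.75,-7.09,-0.52,0,0,-6.63],
  ],
  hand=91.9,
)

```text
t: 1.3
tcp_pos: [0.4808, 0.1935, 0.2351]
tcp_rot: [-0.0, -0.179, 0.984, -0.0]
contact_force: [-0.1, 0.9, 0.1]
finger_gap: 0.092
gripper_force: 0.0
```

```bash
python3 -c "
from h import *
plan([.48,.195,.153],110.7)"
```

```text
row [0.005, 0.043, 2.053, -0.003, -0.005, -0.02]
t 1.3 tcp [0.4808 0.1935 0.2351] yaw_y 110.58 tilt deg [-0.02 -0.03] F [-0.1  0.9  0.1] gap 0.092 gf 0.0 j [ 0.38  0.17  1.84 -0.    1.14 -1.55]
```

>>> carry_out(
  increments=[
    [0,0.04,0.2,0,0,0],
    [0,0.04,0.6,0,0,0],
    [0,0.04,1.0,0,0,0],
    [0,0.04,1.4,0,0,0],
    [0,0.04,1.8,0,0,0],
    [0,0.04,2.05,0,0,0],
    [0,0.04,2.05,0,0,0],
    [0,0.04,2.05,0,0,0],
  ],
)

```text
t: 2.1
tcp_pos: [0.4793, 0.1974, 0.1535]
tcp_rot: [-0.0, -0.18, 0.984, 0.0]
contact_force: [-0.2, -0.5, 0.0]
finger_gap: 0.092
gripper_force: 0.0
```

```bash
python3 -c "
from h import *
plan([.48,.195,.153],110.7)
p,d,W=cloud('scene'); np.savez('s1.npz',p=p,d=d,W=W)
a=cv2.resize(p[110:270,80:240,::-1],None,fx=3.5,fy=3.5,interpolation=cv2.INTER_CUBIC); cv2.imwrite('pics/g1.png',a)"
```

```text
row [0.005, -0.062, 0.012, 0.001, -0.002, 0.008]
t 2.1 tcp [0.4793 0.1974 0.1535] yaw_y 110.75 tilt deg [-0.01  0.  ] F [-0.2 -0.5  0. ] gap 0.092 gf 0.0 j [ 0.39  0.26  1.92  0.    0.96 -1.55]
```

View pics/g1.png

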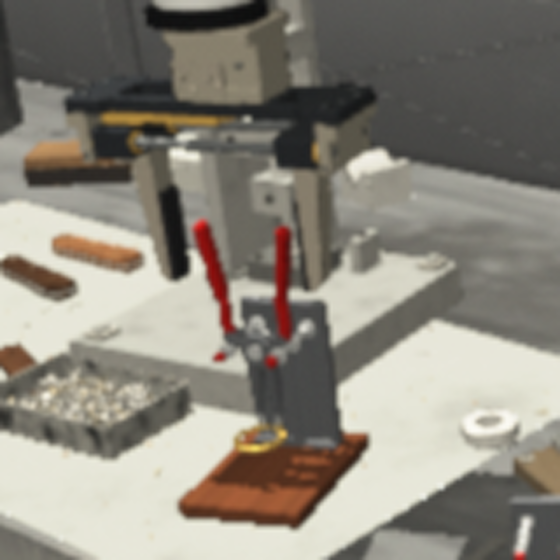

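The fingers straddle the handles: left finger at (175,270), right at (315,285), handles between at (205–290, 230–330). Nothing is touching. Now I squeeze.

>>> carry_out(
  increments=[
    [0,-0.03,0,0,0,0],
    [0,-0.03,0,0,0,0],
    [0,-0.03,0,0,0,0],
    [0,-0.03,0,0,0,0],
    [0,-0.03,0,0,0,0],
    [0,-0.03,0,0,0,0],
    [0,-0.03,0,0,0,0],
    [0,-0.03,0,0,0,0],
  ],
  hand=34,
  grip_force=40,
)

```text
t: 2.95
tcp_pos: [0.481, 0.1956, 0.1542]
tcp_rot: [0.001, -0.18, 0.984, -0.0]
contact_force: [2.1, -2.6, 6.0]
finger_gap: 0.0395
gripper_force: 40.0
```

```bash
python3 -c "
from h import *
plan([.48,.195,.153],110.7)"
```

```text
row [0.03, -0.005, 0.029, -0.006, 0.02, 0.002]
t 2.95 tcp [0.481  0.1956 0.1542] yaw_y 110.71 tilt deg [0.13 0.01] F [ 2.1 -2.6  6. ] gap 0.0395 gf 40.0 j [ 0.38  0.26  1.92 -0.    0.96 -1.55]
```

>>> carry_out(
  increments=[
    [0,0,-0.08,0,0,0],
    [0,0,-0.18,0,0,0],
    [0,0,-0.28,0,0,0],
    [0,0,-0.33,0,0,0],
    [0,0,-0.33,0,0,0],
    [0,0,-0.33,0,0,0],
  ],
)

```text
t: 3.55
tcp_pos: [0.4799, 0.1957, 0.1665]
tcp_rot: [-0.0, -0.18, 0.984, 0.0]
contact_force: [0.2, 0.4, -2.2]
finger_gap: 0.0389
gripper_force: 39.9
```

```bash
python3 -c "
from h import *
plan([.48,.195,.166],110.7)
p,d,W=cloud('scene'); np.savez('s2.npz',p=p,d=d,W=W)
a=cv2.resize(p[150:260,100:210,::-1],None,fx=5,fy=5,interpolation=cv2.INTER_CUBIC); cv2.imwrite('pics/g2.png',a)"
```

```text
row [0.003, -0.016, 0.014, 0.001, -0.001, 0.002]
t 3.55 tcp [0.4799 0.1957 0.1665] yaw_y 110.71 tilt deg [-0.01  0.  ] F [ 0.2  0.4 -2.2] gap 0.0389 gf 39.9 j [ 0.38  0.24  1.91  0.    0.99 -1.55]
```

View pics/g2.png

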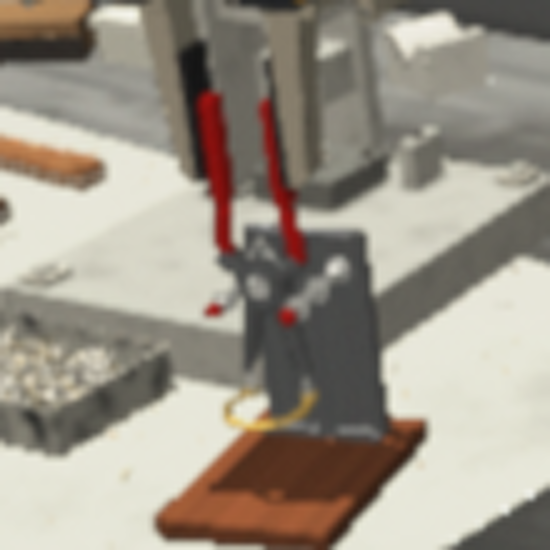

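The pliers are lifted off the rods, squeezed (handles parallel), with the ring spread wide at (268,405). The weight reads about 2.2 N. Now I draw them out.

>>> carry_out(
  increments=[
    [0.1,0,-0.02,0,0,0],
    [0.35,0,-0.02,0,0,0],
    [0.7,0,-0.02,0,0,0],
    [1.05,0,-0.02,0,0,0],
    [1.4,0,-0.02,0,0,0],
    [1.75,0,-0.02,0,0,0],
    [2.0,0,-0.02,0,0,0],
    [2.1,0,-0.02,0,0,0],
    [2.1,0,-0.5,0,0,0],
    [2.1,0,-1.2,0,0,0],
    [2.1,0,-1.7,0,0,0],
    [2.1,0,-1.7,0,0,0],
  ],
)

```text
t: 4.8
tcp_pos: [0.4033, 0.1667, 0.2371]
tcp_rot: [0.003, -0.18, 0.984, 0.001]
contact_force: [0.5, 0.2, -3.1]
finger_gap: 0.039
gripper_force: 39.9
```

```bash
python3 -c "
from h import *
# tcp so that ring centre about 40 mm above shaft end: ring z .1415 -> rivet .2015 -> grasp .2675 -> tcp .249
yg=7.2; c,s=np.cos(np.radians(yg)),np.sin(np.radians(yg))
piv=np.array([.449,-.282])+.018*np.array([c,s]); print(piv)
plan([*piv,.249],90+yg)"
```

```text
[ 0.46685806 -0.279744  ]
row [2.459, -11.002, -0.313, 0.008, 0.052, 2.252]
t 4.8 tcp [0.4033 0.1667 0.2371] yaw_y 110.71 tilt deg [0.29 0.12] F [ 0.5  0.2 -3.1] gap 0.039 gf 39.9 j [ 0.39  0.02  1.99  0.    1.12 -1.54]
```

>>> carry_out(
  increments=[
    [0.05,-0.3,-0.4,0,0,0.1],
    [0.2,-0.9,-0.7,0,0,0.2],
    [0.42,-1.9,-0.7,0,0,0.4],
    [0.65,-2.9,-0.7,0,0,0.6],
    [0.87,-3.9,-0.7,0,0,0.8],
    [1.1,-4.9,-0.7,0,0,1.0],
    [1.32,-5.9,-0.7,0,0,1.2],
    [1.55,-6.9,-0.7,0,0,1.4],
    [1.75,-7.8,-0.7,0,0,1.6],
    [1.92,-8.6,-0.7,0,0,1.8],
    [2.05,-9.2,-0.7,0,0,1.9],
    [2.15,-9.6,-0.7,0,0,2.0],
  ],
)

```text
t: 6.0
tcp_pos: [0.4566, -0.2252, 0.2612]
tcp_rot: [-0.001, -0.075, 0.997, 0.0]
contact_force: [0.3, 0.5, -1.5]
finger_gap: 0.0389
gripper_force: 39.9
```

```bash
python3 -c "
from h import *
plan([.4669,-.2797,.257],97.2)"
```

```text
row [-0.052, -1.385, 0.103, 0.005, -0.011, 0.235]
t 6.0 tcp [ 0.4566 -0.2252  0.2612] yaw_y 98.61 tilt deg [-0.07  0.02] F [ 0.3  0.5 -1.5] gap 0.0389 gf 39.9 j [-0.46  0.13  1.82 -0.    1.19 -2.18]
```

>>> carry_out(
  increments=[
    [0,-0.3,0.0,0,0,0.1],
    [-0.02,-0.7,0.05,0,0,0.15],
    [-0.04,-1.1,0.1,0,0,0.23],
    [-0.05,-1.3,0.1,0,0,0.23],
    [-0.05,-1.38,0.1,0,0,0.23],
    [-0.05,-1.38,0.1,0,0,0.23],
    [-0.05,-1.38,0.1,0,0,0.23],
  ],
)

```text
t: 6.7
tcp_pos: [0.467, -0.2775, 0.2586]
tcp_rot: [-0.0, -0.064, 0.998, 0.0]
contact_force: [-0.3, 0.6, -2.7]
finger_gap: 0.0394
gripper_force: 39.9
```

```bash
cat > look.py <<'E'
from h import *
import sys
plan([.4669,-.2797,.257],97.2)
tag=sys.argv[1]; ims=[]
for n,(x0,x1,y0,y1) in {'scene':(270,400,180,310),'top':(290,400,230,340)}.items():
    p,d,W=cloud(n); np.savez(f'{n}_{tag}.npz',p=p,d=d,W=W)
    ims.append(cv2.resize(p[y0:y1,x0:x1,::-1],(400,400),interpolation=cv2.INTER_CUBIC))
    q=p.astype(int); r,g,b=q[...,0],q[...,1],q[...,2]
    m=np.isfinite(W[...,2])&(r-b>50)&(g>80)&(r>120)&(np.hypot(W[...,0]-.45,W[...,1]+.28)<.06)&(W[...,2]>.07)
    Q=W[m]
    if len(Q)<6: print(n,'ring px',len(Q)); continue
    zc=np.median(Q[:,2]); Q=Q[abs(Q[:,2]-zc)<.012]
    f=least_squares(lambda c:np.hypot(Q[:,0]-c[0],Q[:,1]-c[1])-.0188,[.45,-.28],loss='soft_l1',f_scale=.001)
    A=np.c_[Q[:,:2]-f.x,np.ones(len(Q))]; pl=np.linalg.lstsq(A,Q[:,2],rcond=None)[0]
    print(n,len(Q),'ring c',f.x.round(4),'z',zc.round(4),'tilt deg dx,dy',np.degrees(pl[:2]).round(1),'spread of r',np.percentile(np.hypot(*(Q[:,:2]-f.x).T),[5,50,95]).round(4))
cv2.imwrite(f'pics/{tag}.png',np.hstack(ims))
E
sed -i '1a from scipy.optimize import least_squares' look.py; python3 look.py a1
```

```text
row [0.01, -0.054, 0.04, 0.003, -0.001, 0.024]
t 6.7 tcp [ 0.467  -0.2775  0.2586] yaw_y 97.34 tilt deg [-0.01  0.02] F [-0.3  0.6 -2.7] gap 0.0394 gf 39.9 j [-0.54  0.18  1.76  0.    1.2  -2.24]
scene 219 ring c [ 0.4567 -0.2705] z 0.3732 tilt deg dx,dy [-4.1  1.9] spread of r [0.0102 0.0252 0.0619]
top 27 ring c [ 0.4651 -0.235 ] z 0.3772 tilt deg dx,dy [-1.7  2.7] spread of r [0.0159 0.0183 0.0213]
```

View pics/a1.png

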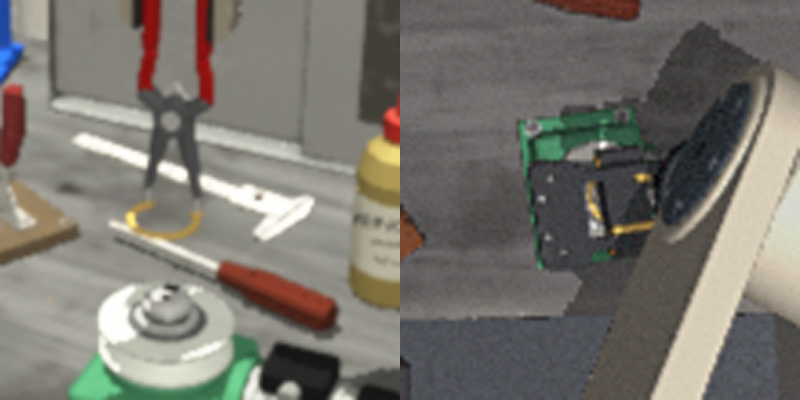

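The scene view shows the spread ring at about (165,218) in the crop, level, above and to the left of the shaft (165,300). The top view is blocked by the gripper. I'll fit the ring and the shaft in the scene camera so that its bias cancels.

```bash
cat > fit.py <<'E'
from h import *
from scipy.optimize import least_squares, minimize
import sys
C=ctrl.camera_info('scene'); K=np.array(C['mtx']); rv=cv2.Rodrigues(np.array(C['R']))[0]
proj=lambda X:cv2.projectPoints(np.asarray(X,float),rv,np.array(C['t']),K,np.array([C['k1'],0,0,0.]))[0][:,0]
S=8
def soft(p,k):
    p=p.astype(float); return p
def render(polys_add,polys_cut,box):
    x0,x1,y0,y1=box; im=np.zeros(((y1-y0)*S,(x1-x0)*S),np.uint8)
    tr=lambda P:np.round((P-[x0-.5,y0-.5])*S).astype(np.int32)
    for P in polys_add: cv2.fillConvexPoly(im,cv2.convexHull(tr(P)),255)
    for hole in polys_cut:
        h=np.full_like(im,255)
        for P in hole: 
            t=np.zeros_like(im); cv2.fillConvexPoly(t,cv2.convexHull(tr(P)),255); h&=t
        im[h>0]=0
    return cv2.resize(im,(x1-x0,y1-y0),interpolation=cv2.INTER_AREA)/255.
a=np.linspace(0,2*np.pi,120,endpoint=False)
def circ(c,r,z,tx=0,ty=0): 
    x,y=r*np.cos(a),r*np.sin(a); return proj(np.c_[c[0]+x,c[1]+y,z+tx*x+ty*y])
def ringfit(p,W,zlo,zhi,guess,yaw=7.2,rin=.017,rout=.0205,dz=0):
    q=p.astype(float); r,g,b=q[...,0],q[...,1],q[...,2]
    brass=(r-b>45)&(g-b>20)&(r>100)&np.isfinite(W[...,2])&(W[...,2]>zlo)&(W[...,2]<zhi)&(np.hypot(W[...,0]-guess[0],W[...,1]-guess[1])<.035)
    Q=W[brass]; z=np.median(Q[:,2]); n=brass.sum()
    v,u=np.where(brass); box=(u.min()-8,u.max()+9,v.min()-8,v.max()+9)
    x0,x1,y0,y1=box
    obs=np.clip((r-b-15)/75,0,1)[y0:y1,x0:x1]*cv2.dilate(brass.astype(np.uint8),np.ones((3,3)))[y0:y1,x0:x1]
    vv,uu=np.mgrid[y0:y1,x0:x1]
    def cost(t,full=False):
        c=t[:2]; zz=z+dz
        R=render([np.r_[circ(c,rout,zz+.001,*t[2:]),circ(c,rout,zz-.001,*t[2:])]],[[circ(c,rin,zz+.001,*t[2:]),circ(c,rin,zz-.001,*t[2:])]],box)
        # ignore the gap/lug side
        gp=proj([[c[0]+.0195*np.cos(np.radians(yaw)),c[1]+.0195*np.sin(np.radians(yaw)),zz]])[0]
        w=(np.hypot(uu-gp[0],vv-gp[1])>7)
        return (w*(R-obs)**2).sum() if not full else (R,obs,w)
    best=None
    for g0 in (guess,[guess[0]-.003,guess[1]+.002],[guess[0]+.003,guess[1]-.002]):
        f=minimize(cost,[*g0,0,0],method='Nelder-Mead',options=dict(initial_simplex=np.array([[*g0,0,0],[g0[0]+.003,g0[1],0,0],[g0[0],g0[1]+.003,0,0],[*g0,.05,0],[*g0,0,.05]]),xatol=1e-5,fatol=1e-4))
        if best is None or f.fun<best.fun: best=f
    m3=Q[abs(Q[:,2]-z)<.008]
    d=least_squares(lambda c:np.hypot(m3[:,0]-c[0],m3[:,1]-c[1])-.0188,guess,loss='soft_l1',f_scale=.001)
    print('ring n',n,'z',z.round(4),'image c',best.x[:2].round(4),'tilt',np.degrees(best.x[2:]).round(1),'cost',round(best.fun,2),'| depth c',d.x.round(4),'mean z by x-half',[round(float(np.median(m3[s*(m3[:,0]-d.x[0])>0.008][:,2])),4) for s in(-1,1)],'y-half',[round(float(np.median(m3[s*(m3[:,1]-d.x[1])>0.008][:,2])),4) for s in(-1,1)])
    return best.x,z
E
cat > f1.py <<'E'
from fit import *
z=np.load('scene_a1.npz');p,W=z['p'],z['W']
t=np.array(ctrl.observe()['tcp_pos']); yg=np.radians(7.2)
g=[t[0]-.018*np.cos(yg),t[1]-.018*np.sin(yg)]; print('guess',np.round(g,4))
ringfit(p,W,.1,.2,g)
# shaft / pulley in the scene camera
for tag in('scene0','scene_a1'):
    z=np.load(tag+'.npz');W=z['W'];q=z['p'].astype(int)
    m=np.isfinite(W[...,2])&(np.hypot(W[...,0]-.447,W[...,1]+.284)<.05)&~(q[...,1]>q[...,0]+20)
    sel=lambda lo,hi,r0,r1:W[m&(W[...,2]>lo)&(W[...,2]<hi)&(np.hypot(W[...,0]-.447,W[...,1]+.284)<r1)&(np.hypot(W[...,0]-.447,W[...,1]+.284)>r0)]
    T=sel(.0945,.102,0,.03); print(tag,'top face n',len(T),T.mean(0).round(4),np.median(T[:,2]).round(4))
    for nm,lo,hi,r0,r1,R in(('shaft',.0865,.0925,.008,.024,.015),('pulley',.064,.076,.034,.05,.04)):
        Q=sel(lo,hi,r0,r1)
        f=least_squares(lambda c:np.hypot(Q[:,0]-c[0],Q[:,1]-c[1])-R,[.447,-.284],loss='soft_l1',f_scale=.001); print(tag,nm,len(Q),f.x.round(4),'rms',np.sqrt(np.mean(f.fun**2)).round(4))
E
python3 f1.py
```

```text
guess [ 0.4492 -0.2797]
ring n 77 z 0.1461 image c [ 0.4491 -0.2785] tilt [-0.8  0.3] cost 6.21 | depth c [ 0.4484 -0.28  ] mean z by x-half [0.146, 0.1464] y-half [0.1461, 0.1462]
scene0 top face n 110 [ 0.4443 -0.2854  0.0965] 0.0965
scene0 shaft 44 [ 0.4475 -0.284 ] rms 0.001
scene0 pulley 130 [ 0.451  -0.2822] rms 0.0021
scene_a1 top face n 104 [ 0.4447 -0.2857  0.0965] 0.0966
scene_a1 shaft 50 [ 0.4472 -0.284 ] rms 0.001
scene_a1 pulley 137 [ 0.4511 -0.2822] rms 0.0019
```

```bash
cat > f2.py <<'E'
from fit import *
from scipy.ndimage import map_coordinates
p=np.load('scene0.npz')['p']; 
x0,x1,y0,y1=290,360,262,322
g=cv2.GaussianBlur(cv2.cvtColor(p,cv2.COLOR_RGB2GRAY).astype(np.float32),(0,0),.7)
gm=np.hypot(cv2.Sobel(g,cv2.CV_32F,1,0),cv2.Sobel(g,cv2.CV_32F,0,1))
def sc(c,dz,parts):
    s=[]
    for r,z in parts:
        P=circ(c,r,z+dz); s.append(map_coordinates(gm,[P[:,1],P[:,0]],order=1).mean())
    return np.mean(s)
for nm,parts in(('pulley rim',[(.04,.081)]),('washer',[(.019,.085)]),('shaft face',[(.0115,.0975)]),('chamfer',[(.015,.0935)]),('all',[(.04,.081),(.019,.085),(.0115,.0975)])):
    G=[(sc((x,y),0,parts),x,y) for x in np.arange(.441,.4551,.0005) for y in np.arange(-.290,-.2745,.0005)]
    G.sort(reverse=True); print(nm,[tuple(np.round(q,4).tolist()) for q in G[:4]])
b=cv2.resize(p[y0:y1,x0:x1,::-1],None,fx=10,fy=10,interpolation=cv2.INTER_CUBIC)
for c,col in(((.449,-.282),(0,0,255)),((.4473,-.284),(255,0,0))):
    for r,z in((.04,.081),(.019,.085),(.0115,.0975)):
        P=circ(c,r,z); cv2.polylines(b,[np.round((P-[x0-.5,y0-.5])*10).astype(np.int32)],True,col,1)
cv2.imwrite('pics/ov.png',b)
E
python3 f2.py
```

```text
pulley rim [(234.7892, 0.447, -0.2835), (234.7674, 0.4475, -0.2835), (233.8803, 0.4475, -0.283), (233.7659, 0.447, -0.283)]
washer [(192.2812, 0.441, -0.29), (190.5592, 0.4415, -0.29), (188.7205, 0.442, -0.29), (186.9576, 0.4425, -0.29)]
shaft face [(180.5742, 0.4475, -0.275), (180.4769, 0.4485, -0.2755), (180.3945, 0.448, -0.275), (180.3484, 0.448, -0.2755)]
chamfer [(178.5211, 0.4455, -0.2845), (178.4679, 0.446, -0.2845), (178.3953, 0.4455, -0.284), (178.3683, 0.4455, -0.285)]
all [(150.4148, 0.447, -0.2835), (150.3837, 0.4465, -0.2835), (150.1621, 0.447, -0.283), (149.6686, 0.4465, -0.284)]
```

View pics/ov.png

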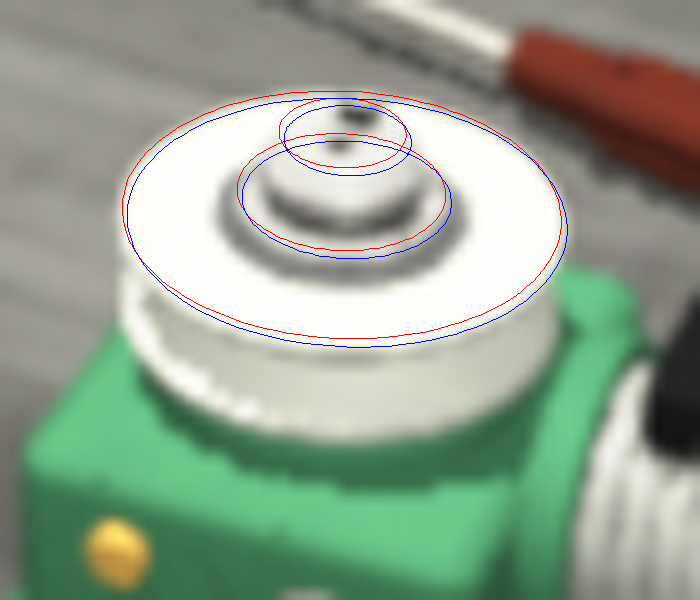

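The blue outlines (scene-camera depth fit, centre (.447,−.2836)) match the pulley rim and shaft. Both the image and the depth fits put the ring about (1, 4) mm off the axis, so I correct that while descending to about 9 mm above the shaft end.

>>> carry_out(
  increments=[
    [0.01,-0.03,0,0,0,0],
    [0.04,-0.1,0.1,0,0,0.02],
    [0.04,-0.1,0.3,0,0,0.02],
    [0.04,-0.1,0.5,0,0,0.02],
    [0.04,-0.1,0.7,0,0,0.02],
    [0.04,-0.1,0.85,0,0,0.02],
    [0.04,-0.1,0.95,0,0,0.02],
    [0.04,-0.1,1.0,0,0,0.02],
    [0.04,-0.1,1.0,0,0,0.02],
    [0.04,-0.1,1.0,0,0,0.02],
  ],
)

```text
t: 7.8
tcp_pos: [0.4662, -0.2822, 0.2188]
tcp_rot: [0.0, -0.063, 0.998, -0.0]
contact_force: [0.3, 0.6, -1.7]
finger_gap: 0.0391
gripper_force: 39.9
```

```bash
cat > f3.py <<'E'
from fit import *
tag,zlo,zhi,nview=sys.argv[1],float(sys.argv[2]),float(sys.argv[3]),int(sys.argv[4])
plan([.466,-.2817,.217],97.2)
P=[];WW=[]
for i in range(3):
    p,d,W=cloud('scene'); P.append(p);WW.append(W)
W=np.nanmean(WW,0); p=np.mean(P,0).astype(np.uint8)
np.savez(tag+'.npz',p=p,W=W)
for dz in(0,.001): c,z=ringfit(p,W,zlo,zhi,[.447,-.2835],dz=dz)
if nview:
    x0,x1,y0,y1=290,360,250,310; b=cv2.resize(p[y0:y1,x0:x1,::-1],None,fx=10,fy=10,interpolation=cv2.INTER_CUBIC)
    for cc,r,zz,col in((c[:2],.017,z+.001,(255,0,255)),(c[:2],.0205,z+.001,(255,0,255)),((.447,-.2836),.015,.0935,(255,0,0))):
        cv2.polylines(b,[np.round((circ(cc,r,zz)-[x0-.5,y0-.5])*10).astype(np.int32)],True,col,1)
    cv2.imwrite(f'pics/{tag}.png',b)
E
python3 f3.py b1 .098 .125 1
```

```text
row [0.004, 0.012, 0.045, -0.002, 0.003, 0.002]
t 7.8 tcp [ 0.4662 -0.2822  0.2188] yaw_y 97.21 tilt deg [ 0.02 -0.01] F [ 0.3  0.6 -1.7] gap 0.0391 gf 39.9 j [-0.55  0.22  1.8   0.    1.12 -2.24]
ring n 83 z 0.1064 image c [ 0.4488 -0.2834] tilt [1.7 0.2] cost 6.04 | depth c [ 0.4476 -0.2847] mean z by x-half [0.1063, 0.1066] y-half [0.1062, 0.1065]
ring n 83 z 0.1064 image c [ 0.4472 -0.284 ] tilt [0.8 0.3] cost 5.84 | depth c [ 0.4476 -0.2847] mean z by x-half [0.1063, 0.1066] y-half [0.1062, 0.1065]f3.py:7: RuntimeWarning: Mean of empty slice
  W=np.nanmean(WW,0); p=np.mean(P,0).astype(np.uint8)
```

View pics/b1.png

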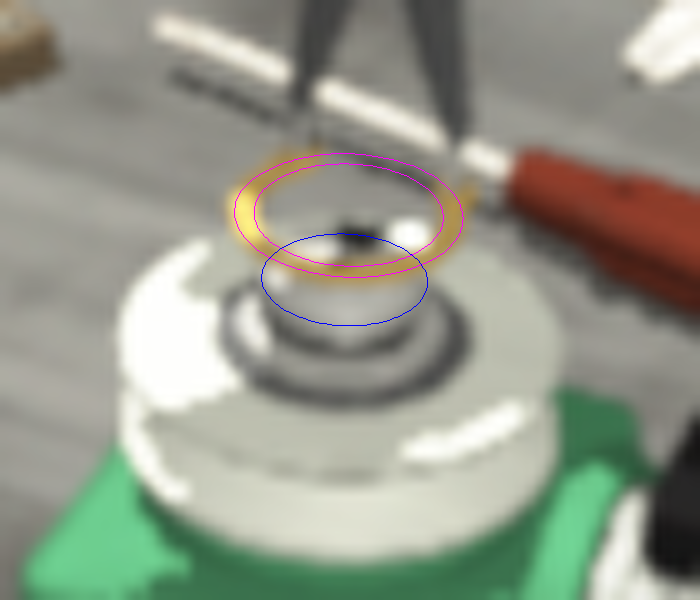

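The ring is centred over the shaft to within 0.7 mm, level, with the gap towards the dark keyway (360,235). Now I descend 16 mm gently over the end.

>>> carry_out(
  increments=[
    [0,0.012,0.05,0,0,0],
    [0,0.012,0.1,0,0,0],
    [0,0.012,0.15,0,0,0],
    [0,0.012,0.2,0,0,0],
    [0,0.012,0.25,0,0,0],
    [0,0.012,0.3,0,0,0],
    [0,0.012,0.35,0,0,0],
    [0,0.012,0.4,0,0,0],
    [0,0.012,0.4,0,0,0],
  ],
)

```text
t: 8.85
tcp_pos: [0.4658, -0.2815, 0.2023]
tcp_rot: [-0.0, -0.063, 0.998, 0.0]
contact_force: [0.8, -0.9, -0.8]
finger_gap: 0.039
gripper_force: 39.9
```

```bash
python3 -W ignore f3.py b2 .084 .105 0
python3 - <<'E'
import numpy as np
for t in('scene0.npz','b1.npz','b2.npz'):
    z=np.load(t);W=z['W'];q=z['p'].astype(int); r=np.hypot(W[...,0]-.4472,W[...,1]+.2837)
    for nm,r0,r1,lo,hi in(('pulley face',.028,.036,.076,.086),('shaft face',0,.009,.093,.102),('washer',.016,.0185,.08,.0885)):
        Q=W[(r>r0)&(r<r1)&(W[...,2]>lo)&(W[...,2]<hi)]; print(t,nm,len(Q),np.median(Q[:,2]).round(4) if len(Q) else '')
E
```

```text
row [-0.004, -0.005, -0.368, 0.003, -0.004, 0.002]
t 8.85 tcp [ 0.4658 -0.2815  0.2023] yaw_y 97.21 tilt deg [-0.02  0.02] F [ 0.8 -0.9 -0.8] gap 0.039 gf 39.9 j [-0.55  0.24  1.82  0.    1.08 -2.24]
ring n 87 z 0.0898 image c [ 0.4486 -0.2823] tilt [1.6 1.3] cost 9.71 | depth c [ 0.4474 -0.2833] mean z by x-half [0.0899, 0.0901] y-half [0.0896, 0.09]
ring n 87 z 0.0898 image c [ 0.4471 -0.2829] tilt [1.1 1.7] cost 9.56 | depth c [ 0.4474 -0.2833] mean z by x-half [0.0899, 0.0901] y-half [0.0896, 0.09]
scene0.npz pulley face 233 0.0803
scene0.npz shaft face 43 0.0971
scene0.npz washer 41 0.0842
b1.npz pulley face 234 0.0804
b1.npz shaft face 26 0.0969
b1.npz washer 44 0.0842
b2.npz pulley face 227 0.0804
b2.npz shaft face 44 0.097
b2.npz washer 28 0.0842
```

>>> carry_out(
  increments=[
    [0,-0.005,0.02,0,0,0],
    [0,-0.005,0.04,0,0,0],
    [0,-0.005,0.05,0,0,0],
    [0,-0.005,0.05,0,0,0],
    [0,-0.005,0.05,0,0,0],
  ],
)

```text
t: 9.5
tcp_pos: [0.466, -0.2818, 0.2006]
tcp_rot: [-0.0, -0.063, 0.998, -0.0]
contact_force: [-0.1, 0.7, -1.5]
finger_gap: 0.0392
gripper_force: 39.9
```

```bash
python3 -W ignore f3.py b3 .082 .1 1; python3 -c "
from h import *
W=np.load('b3.npz')['W'];q=np.load('b3.npz')['p'].astype(int)
r=np.hypot(W[...,0]-.4474,W[...,1]+.2835)
br=(q[...,0]-q[...,2]>45)&(q[...,1]-q[...,2]>20)&(W[...,2]>.08)&(W[...,2]<.1)&(r<.03)
for lo,hi in((.014,.017),(.017,.018),(.018,.0195),(.0195,.0205),(.0205,.023)):
    m=br&(r>lo)&(r<hi); print(lo,hi,m.sum(),np.median(W[m][:,2]).round(4))"
```

```text
row [-0.001, 0.004, -0.411, -0.0, -0.001, 0.002]
t 9.5 tcp [ 0.466  -0.2818  0.2006] yaw_y 97.21 tilt deg [-0. -0.] F [-0.1  0.7 -1.5] gap 0.0392 gf 39.9 j [-0.55  0.24  1.82 -0.    1.08 -2.24]
ring n 85 z 0.0881 image c [ 0.4482 -0.2829] tilt [0.7 0.5] cost 13.87 | depth c [ 0.4476 -0.2837] mean z by x-half [0.0882, 0.0881] y-half [0.0879, 0.0883]
ring n 85 z 0.0881 image c [ 0.4471 -0.2836] tilt [1.3 0.9] cost 13.71 | depth c [ 0.4476 -0.2837] mean z by x-half [0.0882, 0.0881] y-half [0.0879, 0.0883]
0.014 0.017 20 0.0871
0.017 0.018 10 0.0881
0.018 0.0195 20 0.0883
0.0195 0.0205 28 0.0881
0.0205 0.023 7 0.0884
```

View pics/b3.png

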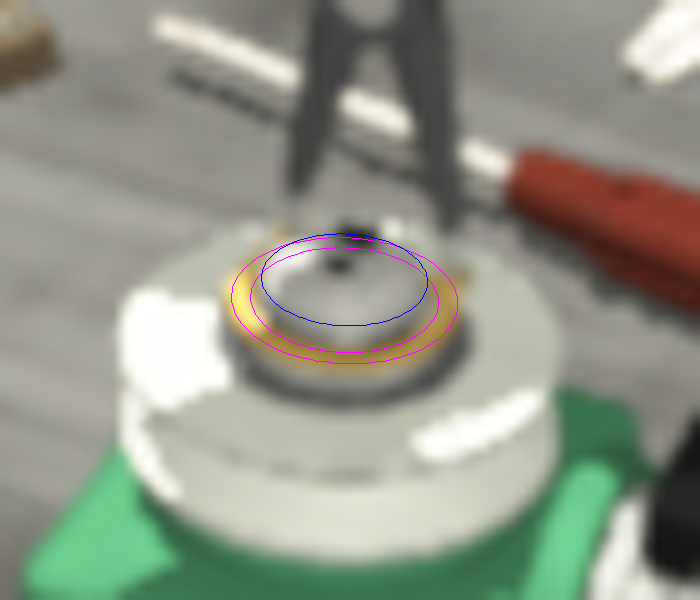

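The ring now encircles the shaft just above the washer, concentric and free, and the force is only the weight. I go down in half-millimetre steps, watching the force.

>>> carry_out(
  increments=[
    [0,0,0.006,0,0,0],
    [0,0,0.012,0,0,0],
    [0,0,0.012,0,0,0],
    [0,0,0.012,0,0,0],
  ],
)

```text
t: 10.05
tcp_pos: [0.466, -0.2818, 0.2001]
tcp_rot: [-0.0, -0.063, 0.998, 0.0]
contact_force: [0.1, -0.2, -2.2]
finger_gap: 0.0394
gripper_force: 39.9
```

```bash
cat > f4.py <<'E'
from fit import *
F=[];T=[];WW=[];P=[]
for i in range(6):
    p,d,W=cloud('scene'); o=ctrl.observe(); F.append(o['contact_force']);T.append(o['tcp_pos']);WW.append(W);P.append(p)
print('t',o['t'],'F',np.mean(F,0).round(2),np.std(F,0).round(2),'tcp',np.mean(T,0).round(4))
W=np.nanmean(WW,0);q=np.mean(P,0); r=np.hypot(W[...,0]-.4474,W[...,1]+.2836)
br=(q[...,0]-q[...,2]>45)&(q[...,1]-q[...,2]>20)&(W[...,2]>.08)&(W[...,2]<.1)&(r<.03)
print('ring z',np.median(W[br][:,2]).round(4),'top face',np.median(W[br&(r>.0172)&(r<.0203)][:,2]).round(4))
m=(r>.028)&(r<.036)&(W[...,2]>.076)&(W[...,2]<.086); print('pulley',np.median(W[m][:,2]).round(4))
ringfit(q.astype(np.uint8),W,.08,.1,[.4472,-.2836],dz=.0007)
for yaw in(0,7.2,15): print('gap px (crop) at yaw',yaw,((proj([[.4472+.0195*np.cos(np.radians(yaw)),-.2836+.0195*np.sin(np.radians(yaw)),.0885]])[0]-[289.5,249.5])*10).round(0), 'keyway',((proj([[.4472+.015*np.cos(np.radians(yaw)),-.2836+.015*np.sin(np.radians(yaw)),.0955]])[0]-[289.5,249.5])*10).round(0))
E
python3 -W ignore f4.py
```

```text
t 10.35 F [ 0.61 -0.   -1.77] [0.31 0.12 0.48] tcp [ 0.466  -0.2818  0.2001]
ring z 0.0873 top face 0.0875
pulley 0.0804
ring n 97 z 0.0873 image c [ 0.4479 -0.283 ] tilt [0.9 1. ] cost 14.0 | depth c [ 0.4476 -0.2831] mean z by x-half [0.0874, 0.0873] y-half [0.0873, 0.0871]
gap px (crop) at yaw 0 [395. 251.] keyway [384. 230.]
gap px (crop) at yaw 7.2 [383. 248.] keyway [375. 228.]
gap px (crop) at yaw 15 [369. 245.] keyway [364. 226.]
```

Run:
```python
from h import *
def pj(n,X):
    C=ctrl.camera_info(n); return cv2.projectPoints(np.array(X,float),cv2.Rodrigues(np.array(C['R']))[0],np.array(C['t']),np.array(C['mtx']),np.array([C['k1'],0,0,0.]))[0][:,0].round(1).tolist()
for n,c,(u0,u1,v0,v1) in(('scene',(.4472,-.2837),(313,335,270,286)),('top',(.449,-.2821),(339,354,275,291))):
    g=cv2.cvtColor(np.load(n+'0.npz')['p'],cv2.COLOR_RGB2GRAY)[v0:v1,u0:u1]
    print(n,'cols',u0); [print(v0+i,*[f'{x:3d}' for x in r]) for i,r in enumerate(g)]
    f=lambda r,y,z:[c[0]+r*np.cos(np.radians(y)),c[1]+r*np.sin(np.radians(y)),z]
    print('centre',pj(n,[f(0,0,.0975)]),'key r=.0115 yaw -8,7,22',pj(n,[f(.0115,y,.0975) for y in(-8,7.2,22)]),'r=.015 z=.0935',pj(n,[f(.015,y,.0935) for y in(-8,7.2,22)]))
    print('shaft silhouette at z .0935 at 0..330 step 30',pj(n,[f(.015,y,.0935) for y in range(0,360,45)]))
```

```text
scene cols 313
270 136 137 138 141 146 149 152 153 154 154 150 146 148 149 147 145 142 141 141 140 139 129
271 142 147 153 163 183 195 196 206 216 214 197 174 187 197 183 175 165 156 155 149 143 141
272 203 224 237 238 243 245 243 242 243 240 219 162 173 188 181 212 234 234 231 203 168 151
273 247 251 253 253 253 252 249 246 243 236 194 103  76  87 130 223 249 252 252 246 237 226
274 253 253 254 253 251 248 245 242 240 235 211 168 132 120 169 229 244 248 252 253 252 251
275 253 253 253 249 240 239 242 242 238 222 199 187 189 204 224 237 239 237 243 252 253 253
276 253 253 251 240 229 237 242 243 237 198 128 135 202 235 238 240 240 229 228 248 253 253
277 253 251 242 229 227 234 240 242 239 227 200 202 227 239 241 242 240 226 219 242 252 253
278 245 233 209 206 229 232 235 237 238 238 240 243 244 242 240 238 232 216 203 217 238 249
279 197 196 196 188 221 232 231 233 236 238 241 245 243 239 234 229 222 217 198 188 201 226
280 170 210 215 172 184 215 226 231 234 235 237 237 236 232 229 225 212 199 175 174 197 189
281 178 223 221 163 130 161 191 206 219 229 235 239 238 232 220 204 180 1
[... 1395 characters left out ...]
 117 193 209 194 156 191 201 199 141 157 111
286  97  89 187 130 143 175 196 195 191 192 193 161 156 101 114
287 120  90 146 186 161 154 161 176 183 167 155 160 138  99 146
288 202 120  94 127 199 152 151 151 148 132 154 141 106 151 225
289 226 199 120  97 110 120 159 196 165 119  84 106 140 223 225
290 226 228 198 148 118 108 106 111 113 107 126 173 227 228 220
centre [[346.8, 283.0]] key r=.0115 yaw -8,7,22 [[347.3, 278.9], [346.2, 278.9], [345.2, 279.2]] r=.015 z=.0935 [[347.1, 277.6], [345.7, 277.6], [344.4, 277.9]]
shaft silhouette at z .0935 at 0..330 step 30 [[346.4, 277.5], [342.7, 279.2], [341.3, 283.0], [342.9, 286.8], [346.7, 288.3], [350.4, 286.6], [351.8, 282.8], [350.1, 279.0]]
```

The ring's mid-plane averages 87.6 mm over the readings at successive heights, against a groove at 87.5 mm. It is concentric to about 1 mm, the gap is at the keyway yaw (7.2°), only the pliers' weight shows on the wrist, and the grip is 40 N. I hold briefly, then hand in.

>>> carry_out(
  increments=[
    [0,0,0,0,0,0],
    [0,0,0,0,0,0],
    [0,0,0,0,0,0],
    [0,0,0,0,0,0],
    [0,0,0,0,0,0],
  ],
)

```text
t: 10.85
tcp_pos: [0.466, -0.2818, 0.2001]
tcp_rot: [0.0, -0.063, 0.998, -0.0]
contact_force: [0.3, -0.2, -1.9]
finger_gap: 0.0391
gripper_force: 39.9
```

```bash
python3 -W ignore f4.py | head -4; python3 -c "
from h import *
plan([.466,-.2818,.2001],97.2); print(ctrl.job_done())"
```

```text
t 11.15 F [ 0.1   0.04 -2.21] [0.8  0.55 0.56] tcp [ 0.466  -0.2818  0.2001]
ring z 0.0873 top face 0.0875
pulley 0.0803
ring n 97 z 0.0873 image c [ 0.4481 -0.2831] tilt [1.5 0.6] cost 14.08 | depth c [ 0.4475 -0.2833] mean z by x-half [0.0873, 0.0872] y-half [0.0874, 0.0872]
row [0.0, 0.001, 0.0, -0.0, -0.0, 0.002]
t 11.15 tcp [ 0.466  -0.2818  0.2001] yaw_y 97.21 tilt deg [-0. -0.] F [-0.1  0.2 -1.3] gap 0.039 gf 39.9 j [-0.55  0.24  1.82 -0.    1.08 -2.24]
the job is handed in; nothing more can be done
None
```

I handed the job in at 11.15 s with the pliers held still and squeezed at 40 N: by my camera fits the spread ring is at the groove (about 87.6 mm against 87.5 mm), centred to about 1 mm with its gap over the keyway, and only the pliers' weight shows on the wrist; no verdict came back.

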